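# Tip out a detergent tablet and hold it up in the tongs

## Robot

A 6-joint arm with a two-finger parallel gripper is mounted at the origin on the work surface. World frame = base frame: x ahead of the robot, y to its left, z up, the work surface at z = 0. Lengths are in m, angles in rad, forces in N, time in s.
With the tool pointing down it reaches from about 0.35 to 0.875 m from the base axis. Payload 4.2 kg.
Tool frame: the origin (TCP) lies on the front face of the gripper's body, between the roots of the fingers; the fingertips stand 70 mm ahead of it and the grasp point (between the pads) lies 51 mm ahead of it; z points along the fingers, y is the line along which they close (so a half turn about z gives the same grasp; the last joint's range is limited). The gripper opens to 87 mm and grips with 3 to 60 N. Pads are 19 mm wide; open, the fingers measure 117 mm over their backs; the gripper's body (75 mm by 190 mm) begins 51 mm behind the grasp point.
Start: joints at [1.393, 0.385, 0.008, 0, -1.194, -0.259], TCP at [0.264, 0.566, 0.292] pointing down, gripper open.
Joint ranges: [-3.14, 3.14], [-1.21, 2.06], [-1.07, 1.41], [-3.16, 2.05], [-2.99, -0.16], [-3.1, 3.1]. Speed limits (rad/s): [2.79, 2.79, 3.14, 3.14, 3.14, 3.14].

## Interface

Orientations are given as a unit quaternion [w, x, y, z].
In Python, from station import env gives the robot as it stands. The module is installed in compiled form; this text tells all that it offers.
- The arm moves only by the tool arm_command, never from a script. Its argument "steps" is a list of rows, each an object of numbers: "tx", "ty", "tz": the shift along the world's x, y, z in mm; "twist": the turn about the world's z in rad; "jaw": the opening in per cent of the stroke, from 0 (shut) to 100 (fully open). A call has exactly 10 rows; each row shifts and turns the commanded pose from where the row before left it; what a row does not reach is not made up. A row lasts 1/10 s, in which the tool goes at most 50 mm and 8.59 degrees, less where a joint would pass 70% of its speed; a pose out of reach is approached as far as the arm can. A call is refused whole if a number of a shift passes 50 or a number of a turn 0.15, either way. A call with a gripper value outside its range is refused whole. The fingers move at their own pace and stop on an object; the grip force is fixed at half the most. Time passes only in rows, so rows that do not move let the fingers close, or fill a call up. It gives the time, the measured TCP pose, the force, the opening and the grip force at its end, in the units of the state.
- env.observe(): the state, without advancing time (a new reading comes with each control period).
- env.snapshot(name): name is "side" or "top" or "wrist"; returns a dict with "color" (384x512x3 uint8, red, green, blue), "fovy" (degrees; the focal length in pixels is half the picture's height over the tangent of half this angle, whatever the lens; pixels are square), "cx", "cy" (the principal point, pixels), "k1" (the pictures are not rectified: a ray, as slopes to the right and down, at radius r is drawn at 1 + k1 r^2 times it, then the intrinsics apply), "camera_from_world" (4x4, takes a point from world to camera coordinates). Camera axes: x right, y down, z forward; pixel columns grow to the right and rows downward; lengths in m; the calibration is good to about 2 mm. A picture is of the moment at which its call begins. There is no depth.
- env.finish_job(): hands the job in; it is judged then, once.
Trained networks look in a picture, given as the dict that the camera call returned (one of the last four; its "shot" number tells which), for a name from the list of things; names that differ only in an ending like _2 or _b are one class to them, and where a whole thing is asked for, a point or a joint stands for the part that bears it (a point fixed in the world has none). Each returns a list of dicts, best first, with "p" (0 to 1); they miss things now and then, are a little off and sometimes report something else, mostly with a low value. They report only what shows in the picture. A call takes as long as a camera call. They do not tell look-alikes from the thing itself.
- env.spot_in(picture, query): "xyz" ([x, y, z] in m, in world coordinates, good to about 4 mm: the middle of the surface that is visible of it).
- env.regions_of(picture, query): "mask" (384x512 bool, what is visible of it).
- env.mark_of(picture, query): "xyz" ([x, y, z] in m, in world coordinates, good to about 4 mm: a listed point, or the origin of a listed thing).
The state is a dict: "t": time; "joint_positions": joint angles; "dq": joint speeds; "joint_efforts": joint torques, N m; "ee_pos": TCP position; "eef_rot": TCP orientation; "contact_force": force on the tool from outside, world axes, zero at the start; "wrist_torque": the same for the moment, N m; "gripper_width": opening from 0.0 (shut) to 1.0 (fully open); "grasp_force": force on a finger pad.
Only numpy, scipy, OpenCV 4.12 (cv2) and the standard library are available. Lean on these libraries where they do the work, as an engineer would, in place of code of your own. Each camera call takes 0.05 s, during which the arm holds its last target. There are 200 camera calls.

## Task

Take the red bar of the steel scoop and tip the scoop up to about 40 degrees (never beyond 50) so that the detergent tablet slides down into the yellow dish, then lower the scoop until it is level again. Then pick up the green-gripped tongs, close them on the tablet and lift it at least 10 cm above the counter, finishing with the tablet still held up in the tongs, clear of everything else. Never touch the tablet with the robot itself or let it fall onto the counter, and leave the other things on the counter where they stand.

Things in the scene. Friction and masses are not known exactly. Their poses are not given: they have to be found in the camera images.
- dispenser: Fixed tablet dispenser. Origin on the counter below the middle of the scoop's hinge; +x runs from hinge to red bar, -x is the way the tablet pours, z up. Yellow dish: x -132 to -4 mm, y -56 to 56 mm, floor 5 mm above the counter, walls 5 mm thick and 13 mm high at the far end and both sides, none towards the scoop, where a slippery ramp (x -4 to -37 mm) runs down to the floor. Two grey hinge cheeks at y = +-37 mm are 44 mm high.
- scoop (a joint): Angle (rad) of the steel scoop: 0 level (start and rest), grows as the bar end rises, end stop 1.2. Open tray 56 mm wide, from 10 mm before the hinge to 112 mm beyond it; when level its floor is 35 mm and its walls up to 53 mm above the counter; open at the dish end. Slippery: the tablet starts sliding at 0.3 to 0.45 rad. 0.2 kg; damped hinge, it sinks back to level when let go.
- scoop_bar (a point): Middle of the red round bar (10 mm thick, 72 mm long, along the dispenser's y axis) on two thin posts at its ends. When level: 123 mm from the hinge along the dispenser's +x, 84 mm above the counter, 31 mm of free height above the scoop's rear wall. It moves on a circle about the hinge axis and can turn in a gripper's pads.
- scoop_hinge (a point): Middle of the scoop's hinge axis (axis = the dispenser's y axis), 34 mm above the counter.
- tablet: Round blue detergent tablet with a white band, 36 mm across, 16 mm thick, 35 g. Origin at the centre of its underside. It starts flat in the scoop and ends up lying flat somewhere in the dish, whose floor is slippery too; it often slides on to the far wall.
- tongs: Spring tongs, 205 mm long, 0.1 kg, lying flat, jaws side by side, closing horizontally. Origin midway below the two green grip plates at the level of the tongs' underside; +x to the tips, z up, y the closing direction. Grip plates: 44 mm long, 10 to 42 mm above the origin, 54 mm over their outer faces when open, about 41 mm with the tips closed on the tablet. Heel at x = -91 mm, 30 mm high.
- jaw_left: The tongs' jaw on their +y side, origin at its pivot (tongs x = -85, y = 10 mm). A spring holds the jaws open: some 4 N on the grip plates starts to close them, 6 N at the tablet's width; 15 to 40 N then holds the tablet firmly. Each mm that the plates close closes the tips by 2.1 mm.
- jaw_right: The tongs' jaw on their -y side, origin at its pivot (tongs x = -85, y = -10 mm). The arms between grips and tips are 10 to 30 mm above the tongs' underside, so they pass over the dish walls while the tips stand in the dish.
- tip_left (a point): Inner face of the left tip pad at its middle (tongs x = 90, y = 31 mm when open), 8 mm above the tongs' underside. The tip pads, green, span tongs x = 75 to 105 mm and 0 to 30 mm above the underside, are shallow Vs inside and stand 62 mm apart inside (70 mm over their backs) when open.
- tip_right (a point): The same point of the right tip pad (tongs x = 90, y = -31 mm when open), 8 mm above the tongs' underside.
- softener: bystander: blue round bottle with white cap, 72 mm across, 170 mm high; origin under its centre
- stain_jar: bystander: white jar with orange lid, 64 mm across, 90 mm high; origin under its centre
- mug: bystander: blue mug, 80 mm across, 90 mm high; origin under its centre
- brush: bystander: grey flat brush with a wooden handle lying flat, low (under 45 mm high); origin under its middle
- soap_bar: bystander: pink bar of soap, 80 x 52 x 26 mm; origin under its centre
- peg_clip: bystander: small wooden clothes peg lying flat, 72 x 12 x 12 mm; origin under its centre
There are look-alikes about, which are no part of the job. Several things have the shape of the tablet; the one meant has the colours described above. There is more than one size of the tongs; the one meant has the size given above.

How it is judged:
By the outcome, as a careful person would: the job done as asked, in the order asked, and still so for the second after the job is handed in, while the arm keeps its last pose, push and grip.
It also fails if it takes over 67 s, if anything falls off the work surface, if the arm or the gripper's body presses on something with over 40 N, if the wrist force passes 120 N, or if a joint passes its speed limit or range.

## Working session

There is one attempt and no reset: what is moved stays moved. The work goes in short steps, Python scripts to look and compute and a tool call to move; the robot and the scene stay as the last step left them, time stands still between calls to the robot, and variables do not carry over. Pictures are saved under pics/ and viewed, at most 10 in all, crops included, and the job is handed in when it is done.

Besides the shell and the picture viewer there is one more tool, called by a JSON object that holds its "name" and its "arguments", one argument or row to a line. arm_command: Moves the arm, as the interface text tells. Its arguments: {"type":"object","properties":{"steps":{"type":"array","items":{"type":"object","properties":{"tx":{"type":"number"},"ty":{"type":"number"},"tz":{"type":"number"},"twist":{"type":"number"},"jaw":{"type":"number"}}}}},"required":["steps"]}

```bash
mkdir -p pics; cat > h.py <<'E'
import numpy as np, cv2
from station import env
def K(s):
    f=s["color"].shape[0]/2/np.tan(np.radians(s["fovy"])/2); return f
def proj(s,p):
    T=np.array(s["camera_from_world"]); c=T[:3,:3]@np.array(p)+T[:3,3]; u=c[:2]/c[2]; r2=u@u
    return u*(1+s["k1"]*r2)*K(s)+[s["cx"],s["cy"]]
def ray(s,px,z):
    T=np.array(s["camera_from_world"]); d=(np.array(px,float)-[s["cx"],s["cy"]])/K(s); u=d.copy()
    for _ in range(20): u=d/(1+s["k1"]*(u@u))
    R=T[:3,:3]; o=-R.T@T[:3,3]; v=R.T@np.array([u[0],u[1],1]); return o+v*(z-o[2])/v[2]
def save(s,n): cv2.imwrite("pics/"+n+".png",cv2.cvtColor(s["color"],cv2.COLOR_RGB2BGR))
E
python3 - <<'E'
from h import *
np.set_printoptions(precision=4,suppress=True)
ims=[]
for n in ["top","side"]:
    s=env.snapshot(n); ims.append(s["color"])
    T=np.array(s["camera_from_world"]); print(n,-T[:3,:3].T@T[:3,3],s["fovy"])
    for q in ["dispenser","scoop_bar","scoop_hinge","tablet","tongs","tip_left","tip_right","jaw_left","jaw_right"]:
        print(q,[(np.round(d["xyz"],3).tolist(),round(d["p"],2)) for d in env.mark_of(s,q)[:4]])
    if n=="top":
      for q in ["softener","stain_jar","mug","brush","soap_bar","peg_clip"]:
        print(q,[(np.round(d["xyz"],3).tolist(),round(d["p"],2)) for d in env.mark_of(s,q)[:2]])
    save(s,n+"0")
print({k:np.round(v,3) for k,v in env.observe().items()})
E
```

```text
top [ 0.4027 -0.0596  0.9428] 56.19269224892491
dispenser [([0.535, 0.124, 0.002], 0.62)]
scoop_bar [([0.534, 0.24, 0.08], 0.8), ([0.759, 0.187, -0.002], 0.41)]
scoop_hinge [([0.53, 0.118, 0.035], 0.91)]
tablet [([0.42, 0.226, 0.002], 0.74), ([0.53, 0.187, 0.033], 0.7), ([0.44, 0.155, 0.002], 0.44)]
tongs [([0.517, -0.306, 0.002], 0.95), ([0.287, -0.341, -0.002], 0.65)]
tip_left [([0.472, -0.225, 0.007], 0.62), ([0.399, -0.278, 0.01], 0.55)]
tip_right [([0.413, -0.358, 0.012], 0.92), ([0.672, -0.208, -0.004], 0.61), ([0.536, -0.218, 0.007], 0.49), ([0.77, 0.006, -0.001], 0.22)]
jaw_left [([0.17, -0.349, 0.002], 0.59), ([0.523, -0.394, -0.002], 0.56)]
jaw_right [([0.178, -0.379, 0.005], 0.89), ([0.545, -0.393, 0.003], 0.59)]
softener [([0.764, -0.198, -0.002], 0.91), ([0.666, -0.091, -0.002], 0.61)]
stain_jar [([0.755, 0.188, -0.006], 0.84)]
mug [([0.766, 0.006, 0.002], 0.88), ([0.55, -0.394, 0.001], 0.31)]
brush [([0.668, 0.139, -0.0], 0.76)]
soap_bar [([0.67, -0.091, 0.001], 0.68), ([0.767, 0.008, 0.0], 0.55)]
peg_clip [([0.67, -0.21, -0.002], 0.63)]
side [-0.0128  0.4786  0.4818] 5
[... 506 characters left out ...]
216, 0.006], 0.58)]
jaw_left [([0.515, -0.394, 0.0], 0.64), ([0.167, -0.353, 0.003], 0.59)]
jaw_right [([0.539, -0.394, -0.001], 0.82), ([0.673, 0.136, 0.001], 0.73), ([0.176, -0.377, -0.003], 0.62)]
{'t': np.float64(1.3), 'joint_positions': array([ 1.393,  0.385,  0.008, -0.   , -1.194, -0.259]), 'dq': array([-0.001, -0.001, -0.001,  0.002, -0.002, -0.   ]), 'joint_efforts': array([ -0.001, -39.047,  18.762,   4.225,   0.015,  -0.   ]), 'ee_pos': array([0.264, 0.566, 0.292]), 'eef_rot': array([ 0.   ,  0.976, -0.217, -0.   ]), 'contact_force': array([ 0.022, -0.477, -0.147]), 'wrist_torque': array([ 0.041, -0.001,  0.019]), 'grasp_force': np.float64(0.0), 'gripper_width': np.float64(1.004)}
```

View pics/top0.png

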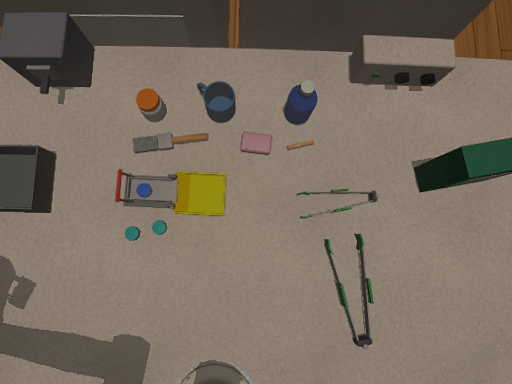

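View pics/side0.png

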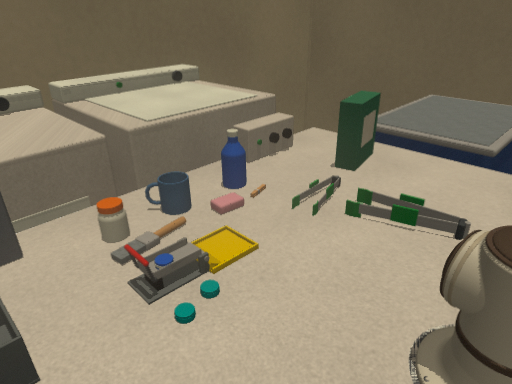

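The top view shows the scoop's red bar at (119,186), the blue tablet at (144,190) and the dish at (201,193). The small tongs, about 205 mm long, lie around (340,203), and the large look-alike tongs around (350,290). The side view agrees with this. I'll move above the bar.

{"name": "arm_command", "arguments": {
  "steps": [
    {"tx": 27, "ty": -32, "tz": -4, "twist": 0.042, "jaw": 60},
    {"tx": 27, "ty": -32, "tz": -4, "twist": 0.042, "jaw": 60},
    {"tx": 27, "ty": -32, "tz": -4, "twist": 0.042, "jaw": 60},
    {"tx": 27, "ty": -32, "tz": -4, "twist": 0.042, "jaw": 60},
    {"tx": 27, "ty": -32, "tz": -4, "twist": 0.042, "jaw": 60},
    {"tx": 27, "ty": -32, "tz": -4, "twist": 0.042, "jaw": 60},
    {"tx": 27, "ty": -32, "tz": -4, "twist": 0.042, "jaw": 60},
    {"tx": 27, "ty": -32, "tz": -4, "twist": 0.042, "jaw": 60},
    {"tx": 27, "ty": -32, "tz": -4, "twist": 0.042, "jaw": 60},
    {"tx": 27, "ty": -32, "tz": -4, "twist": 0.042, "jaw": 60}
  ]
}}

```text
t: 2.3
ee_pos: [0.5353, 0.2449, 0.2523]
eef_rot: [-0.0, 1.0, -0.007, 0.0]
contact_force: [0.2, 0.2, -0.4]
gripper_width: 0.601
grasp_force: 0.0
```

```bash
python3 - <<'E'
from h import *
o=env.observe(); print(o["t"],np.round(o["ee_pos"],4),np.round(o["eef_rot"],4),np.round(o["joint_positions"],3))
for n in ["wrist","side"]:
    s=env.snapshot(n)
    for q in ["dispenser","scoop_bar","scoop_hinge","tablet"]:
        print(n,q,[(np.round(d["xyz"],3).tolist(),round(d["p"],2)) for d in env.mark_of(s,q)[:3]])
    if n=="wrist":
        save(s,"w1")
        c=cv2.cvtColor(s["color"],cv2.COLOR_RGB2HSV)
        m=((c[...,0]<8)|(c[...,0]>172))&(c[...,1]>150)&(c[...,2]>60)
        k,l,st,ce=cv2.connectedComponentsWithStats(m.astype(np.uint8)); i=1+np.argmax(st[1:,4]); print(st[i],ce[i])
        print("bar z84",ray(s,ce[i],.086))
        r=cv2.minAreaRect(np.argwhere(l==i)[:,::-1].astype(np.float32)); b=cv2.boxPoints(r)
        print(np.round([ray(s,p,.087) for p in b],4))
E
```

```text
2.3 [0.5353 0.2449 0.2523] [-1.0e-04  1.0e+00 -7.4e-03  2.0e-04] [ 0.704  0.354 -0.144  0.    -1.073  0.852]
wrist dispenser [([0.528, 0.118, 0.0], 0.83), ([0.669, 0.134, -0.001], 0.38)]
wrist scoop_bar [([0.539, 0.243, 0.083], 0.68)]
wrist scoop_hinge [([0.532, 0.119, 0.032], 0.62)]
wrist tablet [([0.529, 0.192, 0.036], 0.96), ([0.443, 0.155, -0.002], 0.63), ([0.423, 0.224, 0.004], 0.41)]
[256 148  11  86 872] [260.69954128 189.39334862]
bar z84 [0.536756   0.24349661 0.086     ]
[[0.5745 0.2471 0.087 ]
 [0.5743 0.2384 0.087 ]
 [0.4943 0.2391 0.087 ]
 [0.4945 0.2485 0.087 ]]
side dispenser [([0.534, 0.12, 0.004], 0.57)]
side scoop_bar [([0.536, 0.244, 0.086], 0.93)]
side scoop_hinge [([0.53, 0.118, 0.036], 0.76)]
side tablet [([0.421, 0.222, -0.0], 0.93), ([0.434, 0.157, 0.002], 0.76), ([0.528, 0.194, 0.038], 0.73)]
```

View pics/w1.png

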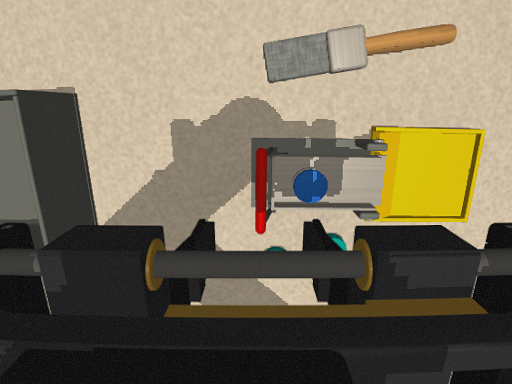

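The wrist view shows the red bar at about (261,190), the tablet at (310,185) in the tray, and the dish at (430,175). I'll lower onto the bar and grip it.

{"name": "arm_command", "arguments": {
  "steps": [
    {"ty": -1, "tz": -20, "twist": -0.04, "jaw": 60},
    {"tz": -30, "jaw": 60},
    {"tz": -30, "jaw": 60},
    {"tz": -20, "jaw": 60},
    {"tz": -15, "jaw": 60},
    {"jaw": 5},
    {"jaw": 5},
    {"jaw": 5},
    {"jaw": 5},
    {"jaw": 5}
  ]
}}

```text
schema error: expected keys tx, ty, tz, twist, jaw
```

{"name": "arm_command", "arguments": {
  "steps": [
    {"tx": 0, "ty": -1, "tz": -20, "twist": -0.04, "jaw": 60},
    {"tx": 0, "ty": 0, "tz": -30, "twist": 0, "jaw": 60},
    {"tx": 0, "ty": 0, "tz": -30, "twist": 0, "jaw": 60},
    {"tx": 0, "ty": 0, "tz": -20, "twist": 0, "jaw": 60},
    {"tx": 0, "ty": 0, "tz": -15, "twist": 0, "jaw": 60},
    {"tx": 0, "ty": 0, "tz": 0, "twist": 0, "jaw": 5},
    {"tx": 0, "ty": 0, "tz": 0, "twist": 0, "jaw": 5},
    {"tx": 0, "ty": 0, "tz": 0, "twist": 0, "jaw": 5},
    {"tx": 0, "ty": 0, "tz": 0, "twist": 0, "jaw": 5},
    {"tx": 0, "ty": 0, "tz": 0, "twist": 0, "jaw": 5}
  ]
}}

```text
t: 3.8
ee_pos: [0.5346, 0.2456, 0.1381]
eef_rot: [-0.001, 1.0, -0.028, 0.001]
contact_force: [0.2, -0.1, 0.6]
gripper_width: 0.233
grasp_force: 0.0
```

{"name": "arm_command", "arguments": {
  "steps": [
    {"tx": 0, "ty": 0, "tz": 0, "twist": 0, "jaw": 0},
    {"tx": 0, "ty": 0, "tz": 0, "twist": 0, "jaw": 0},
    {"tx": 0, "ty": 0, "tz": 0, "twist": 0, "jaw": 0},
    {"tx": 0, "ty": 0, "tz": 0, "twist": 0, "jaw": 0},
    {"tx": 0, "ty": 0, "tz": 0, "twist": 0, "jaw": 0},
    {"tx": 0, "ty": 0, "tz": 0, "twist": 0, "jaw": 0},
    {"tx": 0, "ty": 0, "tz": 0, "twist": 0, "jaw": 0},
    {"tx": 0, "ty": 0, "tz": 0, "twist": 0, "jaw": 0},
    {"tx": 0, "ty": 0, "tz": 0, "twist": 0, "jaw": 0},
    {"tx": 0, "ty": 0, "tz": 0, "twist": 0, "jaw": 0}
  ]
}}

```text
t: 4.8
ee_pos: [0.5344, 0.2435, 0.1378]
eef_rot: [0.002, 1.0, -0.028, -0.0]
contact_force: [0.8, -5.5, 2.6]
gripper_width: 0.107
grasp_force: 30.1
```

```bash
python3 - <<'E'
import numpy as np
a0=np.arctan2(50,123); r=np.hypot(50,123)
P=lambda th:np.array([r*np.cos(a0+th),r*np.sin(a0+th)])
yaw=np.radians(87.7);d=np.array([np.cos(yaw),np.sin(yaw)])
th=np.radians(np.linspace(0,40,21)); p=np.array([P(t) for t in th]); D=np.diff(p,axis=0)*1
for t,q in zip(np.degrees(th[1:]),D): print(round(t),np.round([q[0]*d[0],q[0]*d[1],q[1]],1))
E
```

```text
2 [-0.1 -1.8  4.3]
4 [-0.1 -2.   4.2]
6 [-0.1 -2.1  4.1]
8 [-0.1 -2.3  4. ]
10 [-0.1 -2.4  4. ]
12 [-0.1 -2.5  3.9]
14 [-0.1 -2.7  3.8]
16 [-0.1 -2.8  3.7]
18 [-0.1 -2.9  3.6]
20 [-0.1 -3.   3.5]
22 [-0.1 -3.2  3.4]
24 [-0.1 -3.3  3.3]
26 [-0.1 -3.4  3.2]
28 [-0.1 -3.5  3. ]
30 [-0.1 -3.6  2.9]
32 [-0.1 -3.7  2.8]
34 [-0.2 -3.8  2.7]
36 [-0.2 -3.9  2.5]
38 [-0.2 -4.   2.4]
40 [-0.2 -4.1  2.2]
```

{"name": "arm_command", "arguments": {
  "steps": [
    {"tx": -0.1, "ty": -1.8, "tz": 4.3, "twist": 0, "jaw": 0},
    {"tx": -0.1, "ty": -2.0, "tz": 4.2, "twist": 0, "jaw": 0},
    {"tx": -0.1, "ty": -2.1, "tz": 4.1, "twist": 0, "jaw": 0},
    {"tx": -0.1, "ty": -2.3, "tz": 4.0, "twist": 0, "jaw": 0},
    {"tx": -0.1, "ty": -2.4, "tz": 4.0, "twist": 0, "jaw": 0},
    {"tx": -0.1, "ty": -2.5, "tz": 3.9, "twist": 0, "jaw": 0},
    {"tx": -0.1, "ty": -2.7, "tz": 3.8, "twist": 0, "jaw": 0},
    {"tx": -0.1, "ty": -2.8, "tz": 3.7, "twist": 0, "jaw": 0},
    {"tx": -0.1, "ty": -2.9, "tz": 3.6, "twist": 0, "jaw": 0},
    {"tx": -0.1, "ty": -3.0, "tz": 3.5, "twist": 0, "jaw": 0}
  ]
}}

```text
t: 5.8
ee_pos: [0.5336, 0.2205, 0.1762]
eef_rot: [-0.0, 1.0, -0.028, 0.0]
contact_force: [3.4, -2.7, -6.2]
gripper_width: 0.106
grasp_force: 29.9
```

{"name": "arm_command", "arguments": {
  "steps": [
    {"tx": -0.1, "ty": -3.2, "tz": 3.4, "twist": 0, "jaw": 0},
    {"tx": -0.1, "ty": -3.3, "tz": 3.3, "twist": 0, "jaw": 0},
    {"tx": -0.1, "ty": -3.4, "tz": 3.2, "twist": 0, "jaw": 0},
    {"tx": -0.1, "ty": -3.5, "tz": 3.0, "twist": 0, "jaw": 0},
    {"tx": -0.1, "ty": -3.6, "tz": 2.9, "twist": 0, "jaw": 0},
    {"tx": -0.1, "ty": -3.7, "tz": 2.8, "twist": 0, "jaw": 0},
    {"tx": -0.2, "ty": -3.8, "tz": 2.7, "twist": 0, "jaw": 0},
    {"tx": -0.2, "ty": -3.9, "tz": 2.5, "twist": 0, "jaw": 0},
    {"tx": -0.2, "ty": -4.0, "tz": 2.4, "twist": 0, "jaw": 0},
    {"tx": -0.2, "ty": -4.1, "tz": 2.2, "twist": 0, "jaw": 0}
  ]
}}

```text
t: 6.8
ee_pos: [0.5327, 0.1851, 0.2062]
eef_rot: [-0.001, 1.0, -0.028, 0.002]
contact_force: [1.7, 6.0, 4.6]
gripper_width: 0.102
grasp_force: 29.9
```

```bash
python3 - <<'E'
from h import *
ims=[]
for n in ["top","side"]:
    s=env.snapshot(n); ims.append(s["color"])
    for q in ["scoop_bar","tablet"]:
        print(n,q,[(np.round(d["xyz"],3).tolist(),round(d["p"],2)) for d in env.mark_of(s,q)[:4]])
o=np.vstack([np.hstack([cv2.resize(ims[0][120:270,60:310],(500,300)),]),cv2.resize(ims[1][190:340,90:340],(500,300))])
cv2.imwrite("pics/tip.png",o[...,::-1])
E
```

```text
top scoop_bar [([0.536, 0.182, 0.146], 0.71)]
top tablet [([0.437, 0.156, 0.004], 0.73), ([0.525, 0.056, 0.003], 0.56), ([0.423, 0.228, 0.002], 0.5)]
side scoop_bar [([0.534, 0.184, 0.152], 0.71), ([0.537, -0.21, 0.007], 0.61)]
side tablet [([0.48, -0.232, 0.008], 0.68), ([0.422, 0.224, -0.002], 0.59), ([0.53, 0.052, 0.006], 0.56), ([0.429, 0.155, -0.002], 0.51)]
```

View pics/tip.png

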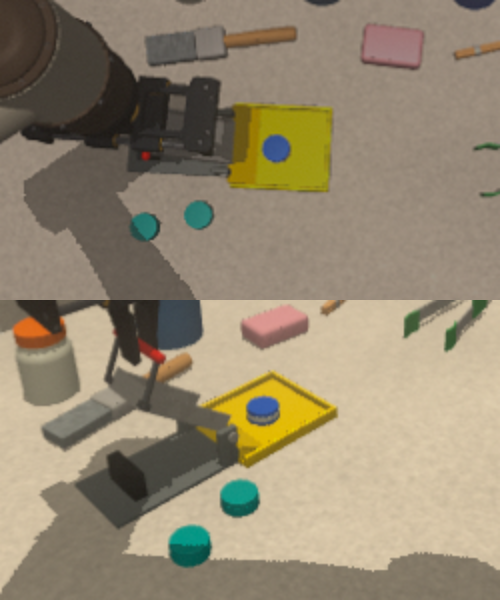

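Both views show the tablet in the dish, at (277,148) in the top crop and (263,408) in the side crop, with the scoop tipped up. I'll lower the scoop along the same arc.

{"name": "arm_command", "arguments": {
  "steps": [
    {"tx": 0.2, "ty": 4.1, "tz": -2.2, "twist": 0, "jaw": 0},
    {"tx": 0.2, "ty": 4.0, "tz": -2.4, "twist": 0, "jaw": 0},
    {"tx": 0.2, "ty": 3.9, "tz": -2.5, "twist": 0, "jaw": 0},
    {"tx": 0.2, "ty": 3.8, "tz": -2.7, "twist": 0, "jaw": 0},
    {"tx": 0.1, "ty": 3.7, "tz": -2.8, "twist": 0, "jaw": 0},
    {"tx": 0.1, "ty": 3.6, "tz": -2.9, "twist": 0, "jaw": 0},
    {"tx": 0.1, "ty": 3.5, "tz": -3.0, "twist": 0, "jaw": 0},
    {"tx": 0.1, "ty": 3.4, "tz": -3.2, "twist": 0, "jaw": 0},
    {"tx": 0.1, "ty": 3.3, "tz": -3.3, "twist": 0, "jaw": 0},
    {"tx": 0.1, "ty": 3.2, "tz": -3.4, "twist": 0, "jaw": 0}
  ]
}}

```text
t: 8.1
ee_pos: [0.5337, 0.221, 0.176]
eef_rot: [0.0, 1.0, -0.028, 0.0]
contact_force: [4.9, 0.5, 3.0]
gripper_width: 0.102
grasp_force: 30.0
```

{"name": "arm_command", "arguments": {
  "steps": [
    {"tx": 0.1, "ty": 3.0, "tz": -3.5, "twist": 0, "jaw": 0},
    {"tx": 0.1, "ty": 2.9, "tz": -3.6, "twist": 0, "jaw": 0},
    {"tx": 0.1, "ty": 2.8, "tz": -3.7, "twist": 0, "jaw": 0},
    {"tx": 0.1, "ty": 2.7, "tz": -3.8, "twist": 0, "jaw": 0},
    {"tx": 0.1, "ty": 2.5, "tz": -3.9, "twist": 0, "jaw": 0},
    {"tx": 0.1, "ty": 2.4, "tz": -4.0, "twist": 0, "jaw": 0},
    {"tx": 0.1, "ty": 2.3, "tz": -4.0, "twist": 0, "jaw": 0},
    {"tx": 0.1, "ty": 2.1, "tz": -4.1, "twist": 0, "jaw": 0},
    {"tx": 0.1, "ty": 2.0, "tz": -4.2, "twist": 0, "jaw": 0},
    {"tx": 0.1, "ty": 1.8, "tz": -4.3, "twist": 0, "jaw": 0}
  ]
}}

```text
t: 9.1
ee_pos: [0.5344, 0.2436, 0.1374]
eef_rot: [0.002, 1.0, -0.028, -0.001]
contact_force: [-1.6, -6.4, 27.6]
gripper_width: 0.104
grasp_force: 30.0
```

{"name": "arm_command", "arguments": {
  "steps": [
    {"tx": 0, "ty": 0, "tz": 0, "twist": 0, "jaw": 0},
    {"tx": 0, "ty": 0, "tz": 0, "twist": 0, "jaw": 60},
    {"tx": 0, "ty": 0, "tz": 0, "twist": 0, "jaw": 60},
    {"tx": 0, "ty": 0, "tz": 0, "twist": 0, "jaw": 60},
    {"tx": 0, "ty": 0, "tz": 0, "twist": 0, "jaw": 60},
    {"tx": 0, "ty": 0, "tz": 0, "twist": 0, "jaw": 60},
    {"tx": 0, "ty": 0, "tz": 0, "twist": 0, "jaw": 60},
    {"tx": 0, "ty": 0, "tz": 10, "twist": 0, "jaw": 60},
    {"tx": 0, "ty": 0, "tz": 20, "twist": 0, "jaw": 60},
    {"tx": 0, "ty": 0, "tz": 30, "twist": 0, "jaw": 60}
  ]
}}

```text
t: 10.1
ee_pos: [0.5336, 0.2449, 0.197]
eef_rot: [0.001, 1.0, -0.028, -0.001]
contact_force: [0.4, 0.9, 0.1]
gripper_width: 0.598
grasp_force: 0.0
```

{"name": "arm_command", "arguments": {
  "steps": [
    {"tx": 0, "ty": -20, "tz": 25, "twist": -0.1, "jaw": 100},
    {"tx": -1, "ty": -40, "tz": 15, "twist": -0.142, "jaw": 100},
    {"tx": -2, "ty": -48, "tz": 5, "twist": -0.142, "jaw": 100},
    {"tx": -2, "ty": -48, "tz": 5, "twist": -0.142, "jaw": 100},
    {"tx": -2, "ty": -48, "tz": 0, "twist": -0.142, "jaw": 100},
    {"tx": -2, "ty": -48, "tz": 0, "twist": -0.142, "jaw": 100},
    {"tx": -2, "ty": -48, "tz": 0, "twist": -0.142, "jaw": 100},
    {"tx": -2, "ty": -48, "tz": 0, "twist": -0.142, "jaw": 100},
    {"tx": -2, "ty": -48, "tz": 0, "twist": -0.142, "jaw": 100},
    {"tx": -2, "ty": -48, "tz": 0, "twist": -0.142, "jaw": 100}
  ]
}}

```text
t: 11.1
ee_pos: [0.5171, -0.2006, 0.2484]
eef_rot: [-0.0, 0.752, -0.66, 0.001]
contact_force: [0.7, -0.4, -0.8]
gripper_width: 0.999
grasp_force: 0.0
```

```bash
cat > look.py <<'E'
from h import *
import sys
o=env.observe(); print(o["t"],np.round(o["ee_pos"],4),np.round(o["eef_rot"],4),np.round(o["joint_positions"],3))
w,x,y,z=o["eef_rot"]; print("tool y yaw deg", np.degrees(np.arctan2(1-2*(x*x+z*z),2*(x*y-w*z))))
for n in sys.argv[2].split(","):
    s=env.snapshot(n); save(s,sys.argv[1]+n)
    for q in sys.argv[3].split(","):
        print(n,q,[(np.round(d["xyz"],3).tolist(),round(d["p"],2)) for d in env.mark_of(s,q)[:4]])
E
python3 look.py t1 wrist,top,side tongs,tip_left,tip_right,jaw_left,jaw_right,tablet,scoop_bar
```

```text
11.1 [ 0.5171 -0.2006  0.2484] [-4.000e-04  7.517e-01 -6.595e-01  7.000e-04] [-0.078  0.301 -0.233  0.    -1.035  0.208]
tool y yaw deg -172.52440647776785
wrist tongs [([0.538, -0.214, 0.006], 0.62), ([0.666, -0.21, -0.0], 0.57)]
wrist tip_left [([0.477, -0.226, 0.008], 0.9), ([0.397, -0.277, 0.013], 0.83)]
wrist tip_right [([0.418, -0.362, 0.011], 0.75), ([0.537, -0.211, 0.007], 0.56)]
wrist jaw_left []
wrist jaw_right []
wrist tablet []
wrist scoop_bar []
top tongs [([0.289, -0.34, -0.002], 0.82), ([0.519, -0.31, 0.001], 0.46)]
top tip_left [([0.397, -0.278, 0.011], 0.75)]
top tip_right [([0.414, -0.358, 0.014], 0.86)]
top jaw_left [([0.526, -0.395, -0.002], 0.59), ([0.172, -0.349, 0.002], 0.58)]
top jaw_right [([0.177, -0.377, 0.003], 0.79), ([0.548, -0.392, -0.0], 0.54)]
top tablet [([0.419, 0.224, 0.002], 0.61), ([0.44, 0.156, 0.002], 0.56)]
top scoop_bar [([0.532, 0.239, 0.081], 0.69)]
side tongs [([0.519, -0.308, 0.003], 0.91), ([0.283, -0.34, -0.002], 0.61)]
side tip_left [([0.394, -0.279, 0.01], 0.62), ([0.479, -0.227, 0.007], 0.56)]
side tip_right [([0.537, -0.214, 0.006], 0.87), ([0.525, 0.052, 0.007], 0.63), ([0.41, -0.362, 0.011], 0.59)]
side jaw_left [([0.517, -0.394, 0.0], 0.79)]
side jaw_right [([0.513, -0.391, -0.004], 0.66), ([0.538, -0.394, 0.001], 0.65)]
side tablet [([0.421, 0.225, -0.001], 0.95), ([0.526, 0.056, 0.005], 0.67), ([0.434, 0.152, 0.001], 0.53)]
side scoop_bar [([0.533, 0.245, 0.085], 0.73), ([0.533, 0.118, 0.005], 0.48)]
```

View pics/t1wrist.png

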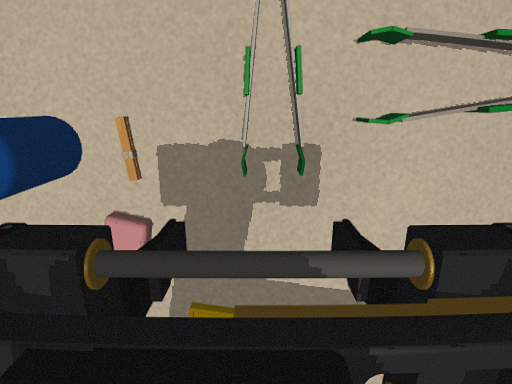

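The wrist view shows the right tongs, with grip plates at (247,70) and (298,70) and tips at (244,160) and (301,160). Next I'll refine their pose from these pixels.

```bash
python3 - <<'E'
from h import *
np.set_printoptions(precision=4,suppress=True)
s=env.snapshot("wrist"); c=cv2.cvtColor(s["color"],cv2.COLOR_RGB2HSV)
m=((c[...,0]>45)&(c[...,0]<80)&(c[...,1]>110)&(c[...,2]>30)).astype(np.uint8)
k,l,st,ce=cv2.connectedComponentsWithStats(m)
for i in range(1,k):
    if st[i,4]>40:
        x,y,w,h,a=st[i]; rows=[]
        g=np.argwhere(l==i); t=g[g[:,0]<y+4].mean(0)[::-1]; b=g[g[:,0]>=y+h-4].mean(0)[::-1]
        print(st[i],"c z26",ray(s,ce[i],.026)[:2],"c z15",ray(s,ce[i],.015)[:2],"top42",ray(s,t,.042)[:2],"bot42",ray(s,b,.042)[:2])
E
```

```text
[359  25  56  18 589] c z26 [ 0.4108 -0.3597] c z15 [ 0.4068 -0.3628] top42 [ 0.4154 -0.3607] bot42 [ 0.4159 -0.3494]
[484  28  28  11 224] c z26 [ 0.2969 -0.3789] c z15 [ 0.2889 -0.3827] top42 [ 0.3073 -0.3768] bot42 [ 0.3081 -0.3709]
[245  44   6  50 220] c z26 [ 0.5427 -0.3075] c z15 [ 0.5433 -0.3088] top42 [ 0.5437 -0.3257] bot42 [ 0.54   -0.2852]
[296  44   7  49 256] c z26 [ 0.492  -0.3151] c z15 [ 0.4907 -0.3167] top42 [ 0.4973 -0.332 ] bot42 [ 0.4898 -0.2927]
[475 104  37   8 199] c z26 [ 0.2792 -0.3077] c z15 [ 0.2705 -0.309 ] top42 [ 0.2895 -0.3079] bot42 [ 0.2936 -0.3041]
[358 112  52  11 284] c z26 [ 0.3933 -0.2803] c z15 [ 0.3886 -0.2806] top42 [ 0.3904 -0.2845] bot42 [ 0.4048 -0.2766]
[297 143   9  31 154] c z26 [ 0.475  -0.2247] c z15 [ 0.4732 -0.223 ] top42 [ 0.4825 -0.2409] bot42 [ 0.4748 -0.2146]
[242 144   6  30  90] c z26 [ 0.5347 -0.2146] c z15 [ 0.535  -0.2127] top42 [ 0.534  -0.2328] bot42 [ 0.5329 -0.2067]
```

{"name": "arm_command", "arguments": {
  "steps": [
    {"tx": 0, "ty": -37, "tz": -25, "twist": 0.01, "jaw": 100},
    {"tx": 0, "ty": -37, "tz": -25, "twist": 0, "jaw": 100},
    {"tx": 0, "ty": -35, "tz": -25, "twist": 0, "jaw": 95},
    {"tx": 0, "ty": 0, "tz": -30, "twist": 0, "jaw": 90},
    {"tx": 0, "ty": 0, "tz": -30, "twist": 0, "jaw": 85},
    {"tx": 0, "ty": 0, "tz": -20, "twist": 0, "jaw": 80},
    {"tx": 0, "ty": 0, "tz": -10, "twist": 0, "jaw": 80},
    {"tx": 0, "ty": 0, "tz": -5, "twist": 0, "jaw": 75},
    {"tx": 0, "ty": 0, "tz": 0, "twist": 0, "jaw": 75},
    {"tx": 0, "ty": 0, "tz": 0, "twist": 0, "jaw": 70}
  ]
}}

```text
t: 13.35
ee_pos: [0.5182, -0.3078, 0.0784]
eef_rot: [-0.0, 0.757, -0.653, 0.001]
contact_force: [-0.4, 0.7, -0.3]
gripper_width: 0.727
grasp_force: 0.0
```

{"name": "arm_command", "arguments": {
  "steps": [
    {"tx": 0, "ty": 0, "tz": 0, "twist": 0, "jaw": 65},
    {"tx": 0, "ty": 0, "tz": 0, "twist": 0, "jaw": 62},
    {"tx": 0, "ty": 0, "tz": 0, "twist": 0, "jaw": 60},
    {"tx": 0, "ty": 0, "tz": 0, "twist": 0, "jaw": 58},
    {"tx": 0, "ty": 0, "tz": 0, "twist": 0, "jaw": 57},
    {"tx": 0, "ty": 0, "tz": 0, "twist": 0, "jaw": 56},
    {"tx": 0, "ty": 0, "tz": 0, "twist": 0, "jaw": 56},
    {"tx": 0, "ty": 0, "tz": 0, "twist": 0, "jaw": 56},
    {"tx": 0, "ty": 0, "tz": 0, "twist": 0, "jaw": 56},
    {"tx": 0, "ty": 0, "tz": 0, "twist": 0, "jaw": 56}
  ]
}}

```text
t: 14.35
ee_pos: [0.5178, -0.3076, 0.0782]
eef_rot: [-0.0, 0.757, -0.654, 0.001]
contact_force: [-0.6, 2.6, 6.3]
gripper_width: 0.562
grasp_force: 6.3
```

{"name": "arm_command", "arguments": {
  "steps": [
    {"tx": 0, "ty": 0, "tz": 2, "twist": 0, "jaw": 56},
    {"tx": 0, "ty": 0, "tz": 4, "twist": 0, "jaw": 56},
    {"tx": 0, "ty": 0, "tz": 8, "twist": 0, "jaw": 56},
    {"tx": 0, "ty": 0, "tz": 11, "twist": 0, "jaw": 56},
    {"tx": 0, "ty": 0, "tz": 15, "twist": 0, "jaw": 56},
    {"tx": 0, "ty": 0, "tz": 15, "twist": 0, "jaw": 56},
    {"tx": 0, "ty": 0, "tz": 15, "twist": 0, "jaw": 56},
    {"tx": 0, "ty": 0, "tz": 10, "twist": 0, "jaw": 56},
    {"tx": 0, "ty": 0, "tz": 5, "twist": 0, "jaw": 56},
    {"tx": 0, "ty": 0, "tz": 0, "twist": 0, "jaw": 56}
  ]
}}

```text
t: 15.35
ee_pos: [0.5176, -0.3078, 0.1631]
eef_rot: [-0.0, 0.757, -0.654, 0.001]
contact_force: [0.7, 0.1, -0.3]
gripper_width: 0.563
grasp_force: 4.2
```

```bash
python3 look.py l1 side,wrist,top tongs,tip_left,tip_right,jaw_left,tablet,scoop_hinge; python3 - <<'E'
import cv2,numpy as np
a=cv2.imread("pics/l1side.png")[90:290,180:480];b=cv2.imread("pics/l1top.png")[120:270,100:400]
cv2.imwrite("pics/l1.png",np.vstack([cv2.resize(a,(500,333)),cv2.resize(b,(500,250))]))
E
```

```text
15.35 [ 0.5176 -0.3078  0.1631] [-3.000e-04  7.568e-01 -6.537e-01  7.000e-04] [-0.268  0.464 -0.218  0.    -0.887  0.414]
tool y yaw deg -171.63544823432744
side tongs [([0.282, -0.34, -0.002], 0.91), ([0.52, -0.311, 0.086], 0.68)]
side tip_left [([0.486, -0.226, 0.093], 0.58), ([0.393, -0.281, 0.009], 0.56)]
side tip_right [([0.41, -0.36, 0.012], 0.91), ([0.532, -0.214, 0.092], 0.75)]
side jaw_left [([0.516, -0.396, 0.082], 0.73)]
side tablet [([0.529, 0.052, 0.006], 0.67), ([0.432, 0.156, 0.001], 0.65), ([0.423, 0.223, -0.001], 0.55)]
side scoop_hinge []
wrist tongs []
wrist tip_left []
wrist tip_right [([0.414, -0.365, 0.008], 0.58)]
wrist jaw_left [([0.518, -0.393, 0.085], 0.62)]
wrist tablet []
wrist scoop_hinge []
top tongs [([0.286, -0.338, -0.0], 0.98), ([0.518, -0.309, 0.084], 0.4)]
top tip_left [([0.396, -0.277, 0.012], 0.75)]
top tip_right [([0.412, -0.357, 0.014], 0.92)]
top jaw_left [([0.173, -0.349, 0.001], 0.67)]
top tablet [([0.419, 0.225, 0.002], 0.72), ([0.527, 0.049, 0.002], 0.51), ([0.438, 0.155, 0.003], 0.47)]
top scoop_hinge [([0.528, 0.121, 0.036], 0.93)]
```

View pics/l1.png

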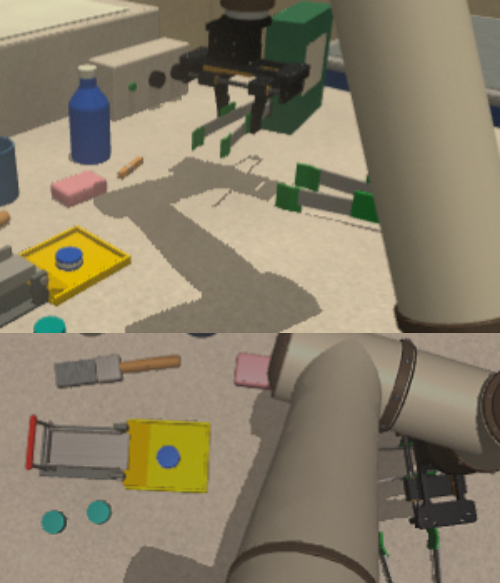

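The side crop shows the tongs lifted and level in the gripper, with tips around (200,135). The tablet lies mid-dish, at (168,457) in the top crop, and the scoop is level. I'll carry the tongs over the dish.

{"name": "arm_command", "arguments": {
  "steps": [
    {"tx": 0, "ty": 10, "tz": 0, "twist": -0.01, "jaw": 56},
    {"tx": 1, "ty": 22, "tz": 0, "twist": -0.02, "jaw": 56},
    {"tx": 1, "ty": 33, "tz": 0, "twist": -0.02, "jaw": 56},
    {"tx": 1, "ty": 36, "tz": 0, "twist": -0.025, "jaw": 56},
    {"tx": 1, "ty": 36, "tz": 0, "twist": -0.025, "jaw": 56},
    {"tx": 1, "ty": 36, "tz": 0, "twist": -0.025, "jaw": 56},
    {"tx": 1, "ty": 36, "tz": 0, "twist": -0.025, "jaw": 56},
    {"tx": 0, "ty": 33, "tz": 0, "twist": -0.02, "jaw": 56},
    {"tx": 0, "ty": 21, "tz": 0, "twist": -0.01, "jaw": 56},
    {"tx": 0, "ty": 10, "tz": 0, "twist": 0, "jaw": 56}
  ]
}}

```text
t: 17.4
ee_pos: [0.5232, -0.0325, 0.1625]
eef_rot: [0.0, -0.696, 0.718, -0.0]
contact_force: [-0.1, 0.9, -1.3]
gripper_width: 0.562
grasp_force: 4.2
```

```bash
python3 look.py h1 side,top tongs,tip_left,tip_right,tablet,scoop_hinge; python3 - <<'E'
from h import *
np.set_printoptions(precision=4,suppress=True)
for n in ["side","top"]:
    s=env.snapshot(n); c=cv2.cvtColor(s["color"],cv2.COLOR_RGB2HSV)
    mb=((c[...,0]>105)&(c[...,0]<125)&(c[...,1]>150)&(c[...,2]>70)).astype(np.uint8)
    mg=((c[...,0]>45)&(c[...,0]<75)&(c[...,1]>110)&(c[...,2]>30)).astype(np.uint8)
    for m,z,t in((mb,.021,"blue"),(mg,.085+.015,"green")):
        k,l,st,ce=cv2.connectedComponentsWithStats(m)
        for i in range(1,k):
            p=ray(s,ce[i],z)
            if st[i,4]>25 and abs(p[0]-.53)<.09 and abs(p[1])<.13: print(n,t,st[i],p[:2])
a=cv2.imread("pics/h1side.png")[150:300,120:345];b=cv2.imread("pics/h1top.png")[130:250,100:300]
cv2.imwrite("pics/h1.png",np.vstack([cv2.resize(a,(450,300)),cv2.resize(b,(450,270))]))
E
```

```text
17.4 [ 0.5232 -0.0325  0.1625] [ 3.000e-04 -6.958e-01  7.182e-01 -1.000e-04] [ 0.248  0.351 -0.412 -0.    -0.807 -0.279]
tool y yaw deg 178.18949669014768
side tongs [([0.524, -0.036, 0.085], 0.91), ([0.285, -0.34, -0.004], 0.88)]
side tip_left [([0.506, 0.05, 0.094], 0.89), ([0.394, -0.28, 0.008], 0.75), ([0.768, 0.006, -0.002], 0.31), ([0.525, -0.034, 0.084], 0.19)]
side tip_right [([0.552, 0.055, 0.092], 0.9), ([0.41, -0.361, 0.011], 0.64)]
side tablet [([0.434, 0.156, -0.002], 0.84), ([0.528, 0.052, 0.005], 0.76), ([0.421, 0.224, -0.002], 0.56)]
side scoop_hinge [([0.529, 0.118, 0.037], 0.81)]
top tongs [([0.286, -0.34, -0.002], 0.75), ([0.526, -0.037, 0.084], 0.67)]
top tip_left [([0.398, -0.277, 0.01], 0.95)]
top tip_right [([0.414, -0.358, 0.013], 0.93), ([0.757, 0.19, -0.003], 0.7)]
top tablet [([0.439, 0.158, 0.004], 0.58), ([0.527, 0.05, 0.003], 0.37)]
top scoop_hinge [([0.532, 0.12, 0.037], 0.86), ([0.671, -0.208, -0.003], 0.66)]
side green [241 181  10   7  27] [ 0.5774 -0.0763]
side green [221 211  11  13  45] [0.4966 0.0608]
```

View pics/h1.png

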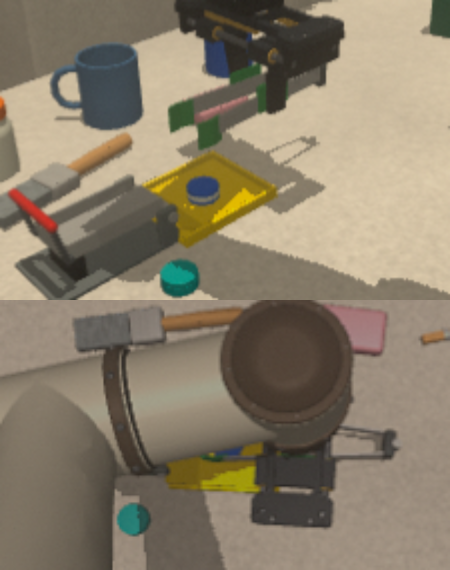

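The side crop shows the tips hovering at (181,118) and (209,130), above the dish and in line with the tablet at (203,188). I'll refine the tablet's position once more.

```bash
python3 - <<'E'
from h import *
np.set_printoptions(precision=4,suppress=True)
s=env.snapshot("side")
print(ray(s,(221.5,242),.021))
for d in env.regions_of(s,"tablet")[:4]:
    m=d["mask"]; g=np.argwhere(m)[:,::-1]; b=cv2.boundingRect(g.astype(np.int32)); 
    print(d["p"],b,"mid height",ray(s,(b[0]+b[2]/2-.5,b[1]+b[3]/2-.5),.013))
print([(np.round(d["xyz"],4),d["p"]) for d in env.spot_in(s,"tablet")[:4]])
print("expected box", [proj(s,(0.5275+.018*np.cos(a),.052+.018*np.sin(a),z)) .round(1).tolist() for z in (.005,.021) for a in np.arange(4)*np.pi/2])
for q in ("tip_left","tip_right"): print(q,[(np.round(d["xyz"],4),d["p"]) for d in env.mark_of(s,q)[:1]])
E
```

```text
[0.5245 0.0511 0.021 ]
0.86 (201, 281, 18, 17) mid height [0.4319 0.1607 0.013 ]
0.77 (213, 238, 16, 14) mid height [0.5279 0.0516 0.013 ]
0.55 (174, 303, 22, 21) mid height [0.4152 0.2293 0.013 ]
[(array([0.5166, 0.0593, 0.0212]), 0.78), (array([0.4271, 0.1578, 0.0156]), 0.63), (array([0.4194, 0.2278, 0.0161]), 0.55)]
expected box [[215.5, 244.5], [214.4, 251.1], [226.1, 250.9], [226.8, 244.3], [215.0, 238.5], [214.0, 245.0], [225.7, 244.9], [226.4, 238.3]]
tip_left [(array([ 0.3935, -0.2821,  0.0094]), 0.94)]
tip_right [(array([0.5547, 0.0553, 0.0932]), 0.7)]
```

{"name": "arm_command", "arguments": {
  "steps": [
    {"tx": 0, "ty": -2, "tz": -3, "twist": 0, "jaw": 57},
    {"tx": 0, "ty": 0, "tz": -7, "twist": 0, "jaw": 57},
    {"tx": 0, "ty": 0, "tz": -10, "twist": 0, "jaw": 57},
    {"tx": 0, "ty": 0, "tz": -10, "twist": 0, "jaw": 57},
    {"tx": 0, "ty": 0, "tz": -10, "twist": 0, "jaw": 57},
    {"tx": 0, "ty": 0, "tz": -9, "twist": 0, "jaw": 57},
    {"tx": 0, "ty": 0, "tz": -4, "twist": 0, "jaw": 57},
    {"tx": 0, "ty": 0, "tz": -2, "twist": 0, "jaw": 57},
    {"tx": 0, "ty": 0, "tz": 0, "twist": 0, "jaw": 57},
    {"tx": 0, "ty": 0, "tz": 0, "twist": 0, "jaw": 57}
  ]
}}

```text
t: 19.35
ee_pos: [0.5237, -0.0366, 0.1076]
eef_rot: [0.0, -0.695, 0.719, -0.0]
contact_force: [-0.2, -0.4, -0.5]
gripper_width: 0.567
grasp_force: 4.1
```

```bash
python3 look.py d1 side tongs,tip_left,tip_right,tablet; python3 - <<'E'
import cv2,numpy as np
a=cv2.imread("pics/d1side.png")[190:280,170:290]
cv2.imwrite("pics/d1.png",cv2.resize(a,(720,540),interpolation=cv2.INTER_CUBIC))
E
```

```text
19.35 [ 0.5237 -0.0366  0.1076] [ 3.00e-04 -6.95e-01  7.19e-01 -3.00e-04] [ 0.24   0.432 -0.464  0.    -0.674 -0.273]
tool y yaw deg 178.06119144475022
side tongs [([0.531, 0.117, 0.002], 0.73), ([0.283, -0.339, -0.003], 0.66), ([0.524, -0.036, 0.032], 0.61), ([0.751, 0.189, -0.003], 0.34)]
side tip_left [([0.394, -0.282, 0.009], 0.95), ([0.504, 0.051, 0.039], 0.57)]
side tip_right [([0.556, 0.054, 0.036], 0.94), ([0.412, -0.359, 0.007], 0.67), ([0.771, 0.007, 0.001], 0.36)]
side tablet [([0.433, 0.156, -0.001], 0.63), ([0.422, 0.223, -0.001], 0.58)]
```

View pics/d1.png

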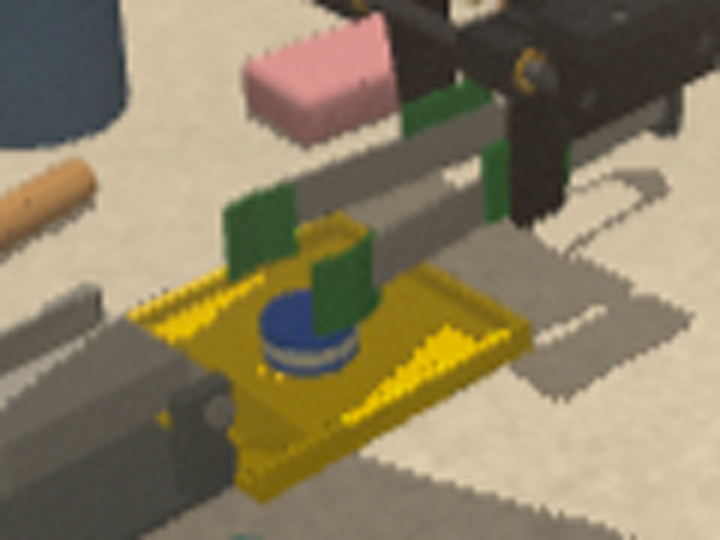

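The crop shows both green tips above the dish, with lower corners at about (316,334) and (230,278), and the tablet at (308,332). I'll check that the tips straddle it.

```bash
python3 - <<'E'
from h import *
np.set_printoptions(precision=4,suppress=True)
s=env.snapshot("side"); f=lambda x,y:(170+x/6-.5,190+y/6-.5); z=.1076-.078
print("near front bottom",ray(s,f(316,334),z),"far front bottom",ray(s,f(230,278),z),"near back bottom",ray(s,f(378,302),z))
print("tab left,right edge z.013",ray(s,f(261,338),.013),ray(s,f(357,345),.013), "bottom/front z.005",ray(s,f(308,374),.005),"top back .021",ray(s,f(308,291),.021))
t=(.5275,.052)
c=np.array([proj(s,(t[0]+.018*np.cos(a),t[1]+.018*np.sin(a),h)) for h in(.005,.021) for a in np.linspace(0,6.28,60)])
print(((c.min(0)+.5-[170,190])*6),((c.max(0)+.5-[170,190])*6))
E
```

```text
near front bottom [0.5043 0.0659 0.0296] far front bottom [0.5549 0.0642 0.0296] near back bottom [0.5034 0.0371 0.0296]
tab left,right edge z.013 [0.536  0.0664 0.013 ] [0.5071 0.045  0.013 ] bottom/front z.005 [0.5152 0.0621 0.005 ] top back .021 [0.5376 0.0418 0.021 ]
[255.4487 285.6145] [355.876  377.5975]
```

{"name": "arm_command", "arguments": {
  "steps": [
    {"tx": -1, "ty": 0, "tz": 0, "twist": 0, "jaw": 58},
    {"tx": 0, "ty": 0, "tz": -2, "twist": 0, "jaw": 58},
    {"tx": 0, "ty": 0, "tz": -3, "twist": 0, "jaw": 58},
    {"tx": 0, "ty": 0, "tz": -4, "twist": 0, "jaw": 58},
    {"tx": 0, "ty": 0, "tz": -4, "twist": 0, "jaw": 58},
    {"tx": 0, "ty": 0, "tz": -4, "twist": 0, "jaw": 58},
    {"tx": 0, "ty": 0, "tz": -3, "twist": 0, "jaw": 58},
    {"tx": 0, "ty": 0, "tz": -1, "twist": 0, "jaw": 58},
    {"tx": 0, "ty": 0, "tz": 0, "twist": 0, "jaw": 58},
    {"tx": 0, "ty": 0, "tz": 0, "twist": 0, "jaw": 58}
  ]
}}

```text
t: 20.65
ee_pos: [0.5225, -0.0367, 0.0863]
eef_rot: [0.0, -0.695, 0.719, -0.0]
contact_force: [-0.1, 0.1, -2.0]
gripper_width: 0.578
grasp_force: 4.0
```

```bash
python3 look.py e1 side tip_left,tip_right,tablet; python3 - <<'E'
import cv2,numpy as np
a=cv2.imread("pics/e1side.png")[190:280,170:290]
cv2.imwrite("pics/e1.png",cv2.resize(a,(720,540),interpolation=cv2.INTER_CUBIC))
E
```

```text
20.65 [ 0.5225 -0.0367  0.0863] [ 1.00e-04 -6.95e-01  7.19e-01 -1.00e-04] [ 0.24   0.464 -0.484  0.    -0.622 -0.274]
tool y yaw deg 178.0555144582915
side tip_left [([0.503, 0.049, 0.017], 0.85), ([0.395, -0.28, 0.007], 0.79)]
side tip_right [([0.554, 0.05, 0.016], 0.93), ([0.412, -0.364, 0.009], 0.63)]
side tablet [([0.421, 0.225, -0.001], 0.81), ([0.528, 0.05, 0.003], 0.71), ([0.433, 0.156, -0.002], 0.6), ([0.532, 0.122, 0.035], 0.4)]
```

View pics/e1.png

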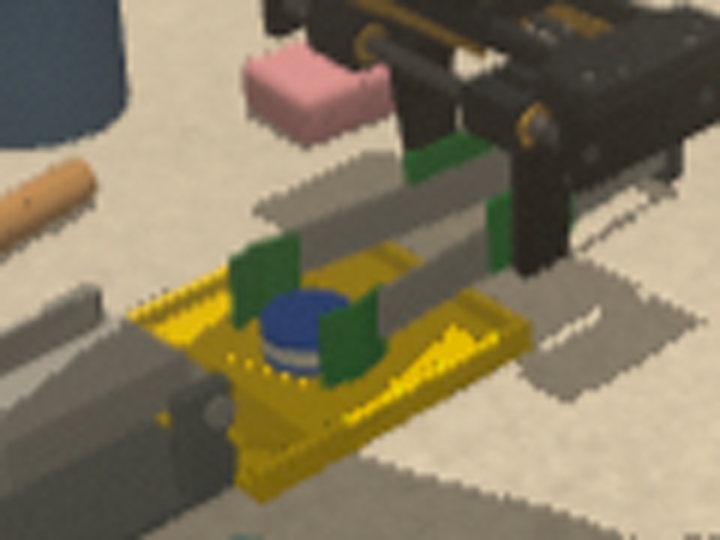

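The tips stand either side of the tablet at (265,280) and (350,335), with the tablet between them at (305,330). I'll close the tongs.

{"name": "arm_command", "arguments": {
  "steps": [
    {"tx": 0, "ty": 1, "tz": 0, "twist": 0, "jaw": 57},
    {"tx": 0, "ty": 0, "tz": 0, "twist": 0, "jaw": 55},
    {"tx": 0, "ty": 0, "tz": 0, "twist": 0, "jaw": 54},
    {"tx": 0, "ty": 0, "tz": 0, "twist": 0, "jaw": 53},
    {"tx": 0, "ty": 0, "tz": 0, "twist": 0, "jaw": 52},
    {"tx": 0, "ty": 0, "tz": 0, "twist": 0, "jaw": 51},
    {"tx": 0, "ty": 0, "tz": 0, "twist": 0, "jaw": 50},
    {"tx": 0, "ty": 0, "tz": 0, "twist": 0, "jaw": 49},
    {"tx": 0, "ty": 0, "tz": 0, "twist": 0, "jaw": 48},
    {"tx": 0, "ty": 0, "tz": 0, "twist": 0, "jaw": 47}
  ]
}}

```text
t: 21.85
ee_pos: [0.5224, -0.0357, 0.0863]
eef_rot: [0.0, -0.695, 0.719, -0.0]
contact_force: [-0.1, 0.5, -0.4]
gripper_width: 0.475
grasp_force: 16.3
```

{"name": "arm_command", "arguments": {
  "steps": [
    {"tx": 0, "ty": 0, "tz": 0, "twist": 0, "jaw": 45},
    {"tx": 0, "ty": 0, "tz": 0, "twist": 0, "jaw": 42},
    {"tx": 0, "ty": 0, "tz": 0, "twist": 0, "jaw": 38},
    {"tx": 0, "ty": 0, "tz": 0, "twist": 0, "jaw": 30},
    {"tx": 0, "ty": 0, "tz": 0, "twist": 0, "jaw": 20},
    {"tx": 0, "ty": 0, "tz": 0, "twist": 0, "jaw": 20},
    {"tx": 0, "ty": 0, "tz": 0, "twist": 0, "jaw": 20},
    {"tx": 0, "ty": 0, "tz": 0, "twist": 0, "jaw": 20},
    {"tx": 0, "ty": 0, "tz": 0, "twist": 0, "jaw": 20},
    {"tx": 0, "ty": 0, "tz": 0, "twist": 0, "jaw": 20}
  ]
}}

```text
t: 22.85
ee_pos: [0.5224, -0.0357, 0.0863]
eef_rot: [0.0, -0.695, 0.719, -0.0]
contact_force: [-0.3, 0.1, -0.3]
gripper_width: 0.475
grasp_force: 30.0
```

Plate width is 41.3 mm, which matches the tongs being closed on the tablet. I'll lift.

{"name": "arm_command", "arguments": {
  "steps": [
    {"tx": 0, "ty": 0, "tz": 1, "twist": 0, "jaw": 20},
    {"tx": 0, "ty": 0, "tz": 3, "twist": 0, "jaw": 20},
    {"tx": 0, "ty": 0, "tz": 6, "twist": 0, "jaw": 20},
    {"tx": 0, "ty": 0, "tz": 10, "twist": 0, "jaw": 20},
    {"tx": 0, "ty": 0, "tz": 13, "twist": 0, "jaw": 20},
    {"tx": 0, "ty": 0, "tz": 15, "twist": 0, "jaw": 20},
    {"tx": 0, "ty": 0, "tz": 15, "twist": 0, "jaw": 20},
    {"tx": 0, "ty": 0, "tz": 15, "twist": 0, "jaw": 20},
    {"tx": 0, "ty": 0, "tz": 15, "twist": 0, "jaw": 20},
    {"tx": 0, "ty": 0, "tz": 15, "twist": 0, "jaw": 20}
  ]
}}

```text
t: 23.85
ee_pos: [0.5223, -0.0357, 0.1958]
eef_rot: [0.0, -0.695, 0.719, -0.0]
contact_force: [-0.2, 0.4, -2.1]
gripper_width: 0.476
grasp_force: 30.0
```

{"name": "arm_command", "arguments": {
  "steps": [
    {"tx": 0, "ty": 0, "tz": 15, "twist": 0, "jaw": 20},
    {"tx": 0, "ty": 0, "tz": 13, "twist": 0, "jaw": 20},
    {"tx": 0, "ty": 0, "tz": 10, "twist": 0, "jaw": 20},
    {"tx": 0, "ty": 0, "tz": 6, "twist": 0, "jaw": 20},
    {"tx": 0, "ty": 0, "tz": 3, "twist": 0, "jaw": 20},
    {"tx": 0, "ty": 0, "tz": 1, "twist": 0, "jaw": 20},
    {"tx": 0, "ty": 0, "tz": 0, "twist": 0, "jaw": 20},
    {"tx": 0, "ty": 0, "tz": 0, "twist": 0, "jaw": 20},
    {"tx": 0, "ty": 0, "tz": 0, "twist": 0, "jaw": 20},
    {"tx": 0, "ty": 0, "tz": 0, "twist": 0, "jaw": 20}
  ]
}}

```text
t: 24.85
ee_pos: [0.5223, -0.0357, 0.2419]
eef_rot: [-0.0, -0.695, 0.719, 0.0]
contact_force: [-1.6, -0.7, -1.6]
gripper_width: 0.476
grasp_force: 30.0
```

```bash
python3 look.py f1 side tongs,tip_left,tip_right,tablet,scoop_bar
```

```text
24.85 [ 0.5223 -0.0357  0.2419] [-3.00e-04 -6.95e-01  7.19e-01  2.00e-04] [ 0.242  0.258 -0.314 -0.    -1.    -0.276]
tool y yaw deg 178.049872510339
side tongs [([0.523, -0.038, 0.164], 0.75), ([0.283, -0.34, -0.005], 0.67)]
side tip_left [([0.51, 0.055, 0.168], 0.84), ([0.397, -0.279, 0.007], 0.55)]
side tip_right [([0.412, -0.362, 0.01], 0.98), ([0.547, 0.054, 0.173], 0.62), ([0.53, 0.119, 0.033], 0.22)]
side tablet [([0.433, 0.152, -0.001], 0.8), ([0.425, 0.225, 0.001], 0.71), ([0.527, 0.053, 0.163], 0.59)]
side scoop_bar [([0.533, 0.245, 0.084], 0.59), ([0.767, 0.009, -0.001], 0.33)]
```

View pics/f1side.png

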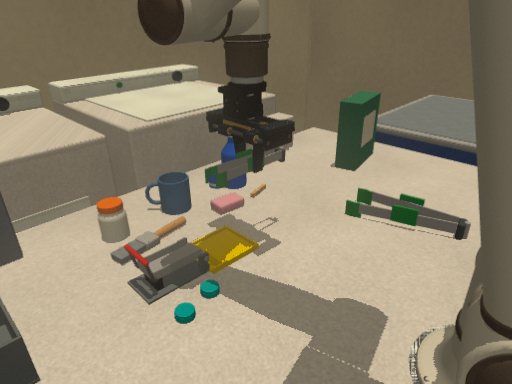

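The dish at (225,247) is empty. The tablet is held in the tongs at about (215,172), about 16 cm up. The scoop is level and the other things stand where they were.

```bash
python3 -c "
from station import env
print(env.finish_job())"
```

```text
the job is handed in; nothing more can be done
None
```

The job is handed in: I tipped the scoop to about 40° and lowered it level again, and the tablet is held in the tongs about 16 cm above the counter, with nothing else disturbed as far as the last side picture shows.

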